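# Load the lantern carrier and slide it to the next station

### The arm

A 7-joint arm with a two-finger parallel gripper is mounted at the origin on the work surface. World frame = base frame: x ahead of the robot, y to its left, z up, the work surface at z = 0. Lengths are in m, angles in rad, forces in N, time in s.
With the tool pointing down it reaches from about 0.425 to 0.95 m from the base axis. Payload 4.7 kg.
Tool frame: the origin (TCP) lies between the finger pads; the fingertips stand 25 mm ahead of it and the grasp point (between the pads) lies 6 mm ahead of it; z points along the fingers, y is the line along which they close (so a half turn about z gives the same grasp; the last joint's range is limited). The gripper opens to 85 mm and grips with 20 to 120 N. Pads are 22 mm wide; open, the fingers measure 114 mm over their backs; the gripper's body (76 mm by 85 mm) begins 54 mm behind the grasp point. The pads swing forward as they close: fully open they stand 13 mm farther back than shut.
Start: joints at [-1.344, 0.469, -0.049, 1.532, 0.024, 1.141, -0.082], TCP at [0.171, 0.653, 0.256] pointing down, gripper open.
Joint ranges: [-2.59, 2.59], [-0.33, 1.99], [-1.39, 1.29], [0.1, 2.45], [-1.04, 4.18], [0.21, 1.99], [-2.66, 2.66]. Speed limits (rad/s): [2.57, 2.57, 3.14, 3.14, 3.14, 3.14, 3.14].

### API

Orientations are given as a 3x3 rotation matrix whose columns are the frame's x, y, z axes.
In Python, from rig import * gives the robot as it stands. Calls block until the motion is done:
- movep(position, orientation): joint-space move of the TCP to a pose.
- move_l(position, attitude=None, feed=0.15, until_force=None): straight line of the TCP; attitude=None keeps the orientation; feed is the mean speed in m/s. With until_force (N) it stops when the force on the tool has changed by that much, and returns True; else False.
- move_joints(angles): joint-space move.
- command_gripper(opening, newtons=None): finger opening in m; newtons is the grip in N (None keeps the last); returns when the fingers have stopped.
- sleep(seconds).
- inverse_kinematics(position, orientation): joint angles nearest the present ones, or None.
- sense(): the state.
- camera(name): name is "scene" or "top" or "wrist"; returns (picture, depth): 480x640x3 uint8, red, green, blue; 480x640 float32, m along the optical axis (not along the pixel's ray), 0 where there is no reading.
- camera_params(name): a dict with "K" (3x3 intrinsics, pixels), "dist" ([k1, k2, p1, p2, k3] as OpenCV has them; the pictures are not rectified), "position" and "rotation" of the camera in the world; the wrist camera has in their place "tool_from_camera" (4x4, takes a point from camera to tool coordinates, whose origin is the TCP and whose axes are the flange's). Camera axes: x right, y down, z forward; pixel columns grow to the right and rows downward; lengths in m; the calibration is good to about 2 mm. A picture is of the moment at which its call begins: read the wrist's pose just before it. camera_params takes no time and is no camera call.
A pose or a line that the arm cannot do raises Unreachable and nothing moves.
- finish_job(): hands the job in; it is judged then, once.
The state is a dict: "time_s": time; "joint_pos": joint angles; "qd": joint speeds; "joint_efforts": joint torques, N m; "position": TCP position; "tcp_rot": TCP orientation; "wrist_force": force on the tool from outside, world axes, zero at the start; "ft_torque": the same for the moment, N m; "finger_gap": finger opening in m; "gripper_force": force on a finger pad.
Only numpy, scipy, OpenCV 4.12 (cv2) and the standard library are available. Lean on these libraries where they do the work, as an engineer would, in place of code of your own. Each camera call takes 0.05 s, during which the arm holds its last target. There are 200 camera calls.

### The job

With the carrier still at its loading station, lay the round and the square red lantern from the steel tray flat in the carrier's pockets of the same shape. Then push the loaded carrier along the rail, away from its push tab, until it drops into the notch of the next station, and leave it resting there with both lanterns still in their pockets. Leave the glue bottle, the tape roll and the carton where they are.

Things in the scene. Friction and masses are not known exactly. Their poses are not given: they have to be found in the camera images.
- rail: Fixed aluminium slide rail, 120 wide (x) x 480 long (y); two side walls 11 thick, 40 high over the table, 94 apart inside, with a steel bed between them. Origin: centre of the underside, on the table. The carrier starts near the -y end, which is open, and travels along the rail's +y.
- bed (a point): Point on the rail's centre line, mid-length, at the bed's top, 26 above the table. Cross grooves (32 degree flanks) let the carrier's feet drop 4 at two stations: home, where it starts, and the next, 135 to 215 farther along +y, set anew each time and not reported: feel for it. The carrier drops nowhere else; a rubber stop bars it 50 past the next station.
- carrier: Loose grey plastic plate on steel feet, 0.6 kg, 90 (x) x 170 (y), underside 9 and top 23 above the origin; 2 play each side in the rail. Upright push tab 44 (x) x 12 (y) flush with the rear (-y) end, top 47 above the origin. Origin: plate centre, at the feet's underside; 22 above the table in a groove, 26 between. +y: travel. Sliding takes 1 to 3 N, leaving a groove 5 to 20 N.
- nest_round (a point): Centre of the floor of the carrier's round pocket, 47 diameter, 8 deep; at carrier x = 0, y = +47, z = 15. Axes as the carrier's.
- nest_square (a point): Centre of the floor of the carrier's square pocket, 43 x 43 with sides along the carrier's x and y, 8 deep; at carrier x = 0, y = -23, z = 15. Axes as the carrier's.
- round_lantern: Loose red plastic ornament, a disc 44 in diameter, 22 high, 40 g, thin brass trim on top. Origin: centre of the underside, z up. Starts flat on the tray.
- square_lantern: Loose red plastic ornament, 40 x 40 x 22 high, 40 g, thin brass trim on top. Origin: centre of the underside, x and y along its sides, z up. Starts flat on the tray.
- tray: Fixed steel drying tray, 112 (x) x 250 (y), floor 4 above the table, rim 9 high. Origin: centre of the underside.
- glue: Bystander: white glue bottle, 44 diameter, 120 high, standing. Origin: centre of the underside.
- tape: Bystander: brown tape roll lying flat, 96 diameter, 24 high. Origin: centre of the underside.
- carton: Bystander: small cardboard carton 90 x 70 x 50 high. Origin: centre of the underside.
Not all that is in view belongs to the job. Several things have the shape of the carrier; the one meant has the colours described above.

How it is judged:
On the way:
1. both lanterns lie in their pockets while the carrier is still at its loading station (distance between round_lantern and nest_round below 0.004 m and distance between square_lantern and nest_square below 0.004 m and angle between each of round_lantern, square_lantern's own z axis and vertical below 0.12 rad and distance of carrier from where it was at the start of the episode below 0.02 m), for 0.2 s.
At the end, for the whole second after the job is handed in: The carrier is at rest and level in the next station's grooves (over 100 mm from its start, its origin 20 to 23.8 mm above the rail's underside), each lantern lies flat with its underside centre within 4 mm of its own pocket's floor centre (distance between round_lantern and nest_round below 0.004 m and distance between square_lantern and nest_square below 0.004 m and angle between each of round_lantern, square_lantern's own z axis and vertical below 0.12 rad and distance of carrier from where it was at the start of the episode above 0.1 m and z of carrier in the frame of rail between 0.02 and 0.0238 m and angle between carrier's own z axis and vertical below 0.03 rad and linear speed of carrier below 0.02 m/s); the robot touches nothing.
It fails at once if the glue bottle is moved more than 20 mm (distance of glue from where it was at the start of the episode above 0.02 m).
It fails at once if the tape roll is moved more than 20 mm (distance of tape from where it was at the start of the episode above 0.02 m).
It fails at once if the carton is moved more than 20 mm (distance of carton from where it was at the start of the episode above 0.02 m).
It also fails if it takes over 64 s, if anything falls off the work surface, if the arm or the gripper's body presses on something with over 40 N, if the wrist force passes 120 N, or if a joint passes its speed limit or range.

## Working session

There is one attempt and no reset: what is moved stays moved. The work goes in short steps, each a Python script; the robot and the scene stay as the last script left them, time stands still between calls to the robot, and variables do not carry over. Pictures are saved under pics/ and viewed, at most 10 in all, crops included, and the job is handed in when it is done.

```bash
ls; mkdir -p pics
python3 - <<'E'
from rig import *
import cv2,numpy as np
for n in("top","scene"):
    p,d=camera(n); np.savez(f"pics/{n}0.npz",p=p,d=d); cv2.imwrite(f"pics/{n}0.png",p[:,:,::-1])
    c=camera_params(n); print(n,c)
s=sense();print(s["time_s"],s["position"],s["tcp_rot"])
print(camera_params("wrist"))
E
```

```text
pics
top {'K': array([[504.33860619,   0.        , 305.45097483],
       [  0.        , 504.33860619, 236.91462904],
       [  0.        ,   0.        ,   1.        ]]), 'dist': array([-0.11571037,  0.        ,  0.        ,  0.        ,  0.        ]), 'position': array([ 0.32499545, -0.07565509,  1.57819215]), 'rotation': array([[-2.04768128e-02, -9.89331959e-01,  1.44232364e-01],
       [-9.99790312e-01,  2.02368633e-02, -3.13066669e-03],
       [ 1.78457970e-04, -1.44266227e-01, -9.89538895e-01]])}
scene {'K': array([[555.55563452,   0.        , 315.69770293],
       [  0.        , 555.55563452, 238.19400883],
       [  0.        ,   0.        ,   1.        ]]), 'dist': array([-0.05707344,  0.        ,  0.        ,  0.        ,  0.        ]), 'position': array([0.97212162, 0.68969765, 1.05936219]), 'rotation': array([[-0.87002575,  0.37154238, -0.32405469],
       [ 0.49281444,  0.63708446, -0.59266965],
       [-0.01375168, -0.67533669, -0.73738134]])}
0.1 [0.17065402 0.6525983  0.25537416] [[-9.67466727e-01  2.52997988e-01 -3.87481512e-04]
 [ 2.52998281e-01  9.67465316e-01 -1.65306196e-03]
 [-4.33464252e-05 -1.69731460e-03 -9.99998559e-01]]
{'K': array([[366.39321939,   0.        , 315.69979769],
       [  0.        , 366.39321939, 237.0128213 ],
       [  0.        ,   0.        ,   1.        ]]), 'dist': array([0.0040603, 0.       , 0.       , 0.       , 0.       ]), 'tool_from_camera': array([[-4.06836409e-04, -9.56309729e-01, -2.92355155e-01,
         7.41374712e-02],
       [ 9.99999890e-01, -3.20780115e-04, -3.42293332e-04,
         1.08089582e-03],
       [ 2.33556723e-04, -2.92355262e-01,  9.56309754e-01,
        -1.17899775e-01],
       [ 0.00000000e+00,  0.00000000e+00,  0.00000000e+00,
         1.00000000e+00]])}
```

View pics/top0.png

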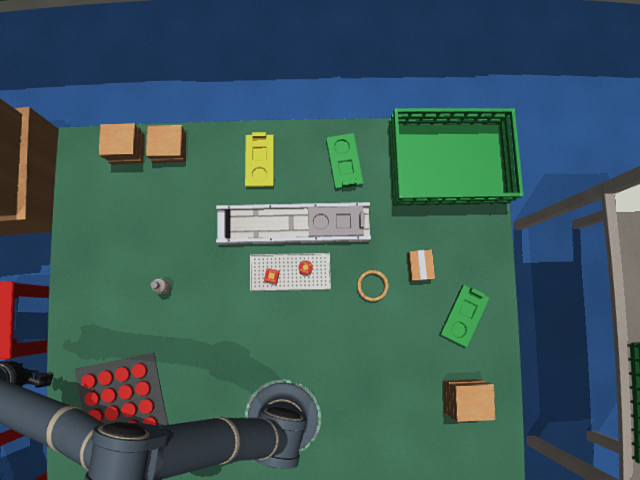

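View pics/scene0.png

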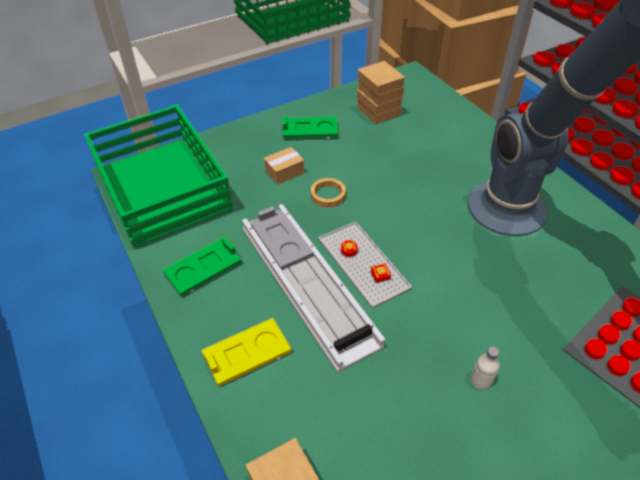

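The top view shows the rail at u 217–370, v 205–243, with the grey carrier at its right end (tab at about 362,220). The round lantern is at (305,268) and the square one at (272,276). Tape is at (373,286), the carton at (422,265) and the glue at (160,287). Image left is world +y, which is the travel direction.

```bash
cat > h.py <<'E'
from rig import *
import cv2,numpy as np
def cam(n):
    s=sense(); p,d=camera(n); c=camera_params(n)
    if n=="wrist":
        T=np.array(c["tool_from_camera"]);R=np.array(s["tcp_rot"])
        c["rotation"]=R@T[:3,:3]; c["position"]=np.array(s["position"])+R@T[:3,3]
    return p,d,c
def ray(c,px,z):
    px=np.asarray(px,float).reshape(-1,1,2)
    u=cv2.undistortPoints(px,c["K"],c["dist"]).reshape(-1,2)
    r=np.c_[u,np.ones(len(u))]@np.array(c["rotation"]).T
    P=np.array(c["position"]); return P+r*((z-P[2])/r[:,2])[:,None]
def down(yaw): # tool y axis at angle yaw from world x... x=(s,-c)?
    c,s=np.cos(yaw),np.sin(yaw)  # tool x = (c,s,0)
    return np.array([[c,s,0],[s,-c,0],[0,0,-1.]])
def redmask(p):
    h=cv2.cvtColor(p,cv2.COLOR_RGB2HSV); return cv2.inRange(h,(0,140,90),(35,255,255))|cv2.inRange(h,(172,140,90),(180,255,255))
E
python3 - <<'E'
from h import *
a=np.load("pics/top0.npz"); c=camera_params("top")
px=dict(round=(305,268),sq=(272,276),car=(336,221),tabend=(367,221),railL=(218,224),railR=(370,222),tape=(373,286),carton=(422,265),glue=(160,287))
for k,v in px.items(): print(k,ray(c,v,.045 if k in("car","tabend","railL","railR") else .026)[0].round(3))
E
```

```text
round [ 0.454 -0.077  0.026]
sq [0.432 0.025 0.026]
car [ 0.596 -0.176  0.045]
tabend [ 0.594 -0.272  0.045]
railL [0.594 0.189 0.045]
railR [ 0.591 -0.281  0.045]
tape [ 0.394 -0.285  0.026]
carton [ 0.456 -0.441  0.026]
glue [0.404 0.373 0.026]
```

Run:
```python
from h import *
for y in(-np.pi/2,np.pi/2):
    for P in((.454,-.077,.04),(.432,.025,.04),(.595,-.13,.06),(.595,-.3,.06),(.595,-.08,.06),(.595,-.08,.3)):
        q=inverse_kinematics(P,down(y)); print(round(y,1),P,None if q is None else np.round(q,2))
Y=np.pi/2
for i,(P) in enumerate([(.455,-.03,.27),(.595,-.13,.27)]):
    movep(P,down(Y)); sleep(.3)
    p,d,c=cam("wrist"); cv2.imwrite(f"pics/w{i}.png",p[:,:,::-1]); np.savez(f"pics/w{i}.npz",p=p,d=d,**{k:np.array(v) for k,v in c.items()})
    print(sense()["time_s"],c["position"])
im=np.hstack([cv2.resize(cv2.imread(f"pics/w{i}.png"),(400,300)) for i in(0,1)]); cv2.imwrite("pics/w01.png",im)
```

```text
-1.6 (0.454, -0.077, 0.04) [-0.61  0.64  0.91  2.24 -0.87  0.66 -2.2 ]
-1.6 (0.432, 0.025, 0.04) [ 0.75  0.78 -1.18  2.22  1.02  0.87  2.03]
-1.6 (0.595, -0.13, 0.06) [-0.56  0.91  1.1   1.9  -0.98  1.01 -2.15]
-1.6 (0.595, -0.3, 0.06) [-0.26  0.98  1.1   1.75 -0.99  1.08 -1.94]
-1.6 (0.595, -0.08, 0.06) [-0.65  0.9   1.1   1.92 -0.98  1.   -2.22]
-1.6 (0.595, -0.08, 0.3) [-0.71  0.49  1.12  1.71 -0.47  1.24 -2.63]
1.6 (0.454, -0.077, 0.04) [-0.5   0.57  0.74  2.24 -0.71  0.58  0.78]
1.6 (0.432, 0.025, 0.04) [-0.53  0.46  0.47  2.29 -0.46  0.47  0.3 ]
1.6 (0.595, -0.13, 0.06) [-0.34  0.69  0.69  1.88 -0.61  0.79  0.68]
1.6 (0.595, -0.3, 0.06) [-0.1   0.79  0.77  1.74 -0.69  0.89  0.97]
1.6 (0.595, -0.08, 0.06) [-0.33  0.64  0.54  1.9  -0.48  0.73  0.49]
1.6 (0.595, -0.08, 0.3) [-0.52  0.38  0.78  1.7  -0.29  1.18  0.34]
3.0667 [0.45570099 0.04573507 0.3878915 ]
4.1417 [ 0.59513298 -0.05375261  0.38849949]
```

View pics/w01.png

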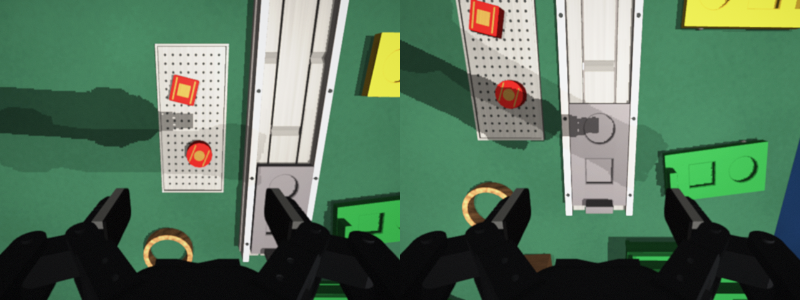

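Left half: the square lantern is at (184,90) and the round one at (199,154), both red on the white tray. Right half: the grey carrier has its round pocket at (600,128), square pocket at (599,171) and tab at (598,207). I'll take a closer, clearer crop for fine edges.

Run:
```python
from h import *
a=np.load("pics/w1.npz"); p=a["p"]
cr=p[150:350,250:390]; cv2.imwrite("pics/c1.png",cv2.resize(cr[:,:,::-1],None,fx=3,fy=3,interpolation=cv2.INTER_CUBIC)[:600])
# depth sanity
K=a["K"]
for n,b,lo in(("w0",None,0),("w1",None,0)):
    a=np.load(f"pics/{n}.npz"); c={k:a[k] for k in("K","dist","position","rotation")}
    m=redmask(a["p"]); m=cv2.morphologyEx(m,cv2.MORPH_CLOSE,np.ones((7,7)))
    # keep top-surface pixels by depth
    d=a["d"]; v,u=np.mgrid[:480,:640]
    un=cv2.undistortPoints(np.stack([u,v],-1).reshape(-1,1,2).astype(float),c["K"],c["dist"]).reshape(480,640,2)
    X=(np.dstack([un,np.ones((480,640))])*d[...,None])@c["rotation"].T+c["position"]
    top=((X[...,2]>.0225)&(m>0)).astype(np.uint8)
    for ct in cv2.findContours(top,cv2.RETR_EXTERNAL,cv2.CHAIN_APPROX_NONE)[0]:
        if cv2.contourArea(ct)<300: continue
        mm=np.zeros((480,640),np.uint8); cv2.drawContours(mm,[ct],-1,1,-1)
        w=ray(c,cv2.convexHull(ct).reshape(-1,2),.026)[:,:2]
        r=cv2.minAreaRect((w*1000).astype(np.float32)); ce=cv2.minEnclosingCircle((w*1000).astype(np.float32))
        print(n,cv2.contourArea(ct),"medz",np.median(X[...,2][mm>0]).round(4),"rect",np.round(r[0],1),np.round(r[1],1),round(r[2],1),"circ",np.round(ce[0],1),round(ce[1],1))
    g=X[...,2]
    if n=="w1":
        for nm,px in(("plate",(300,244)),("plate2",(340,240)),("nestR",(320,207)),("nestS",(318,274)),("tab",(318,330)),("wall",(269,250))):
            print(nm,X[px[1],px[0]].round(4))
```

```text
w0 1195.0 medz 0.0265 rect [458.1 -77.3] [41.8 41.8] 0.0 circ [458.7 -77. ] 21.8
w0 1618.0 medz 0.0263 rect [434.6  27.5] [39.1 39.2] 76.5 circ [434.6  27.7] 26.1
w0 2827.0 medz 0.0232 rect [742.   63.1] [88.9 50.3] 89.8 circ [743.   63.1] 50.5
w1 1550.0 medz 0.0263 rect [458.8 -77.4] [42.4 42.2] 84.6 circ [459.5 -77.1] 21.9
w1 6247.0 medz 0.0233 rect [800.5  33.5] [ 33.9 164.3] 89.2 circ [800.7  32.9] 83.4
w1 2219.5 medz 0.0264 rect [436.   27.2] [39.6 41.5] 76.2 circ [435.8  26.6] 27.2
plate [ 0.5801 -0.1652  0.046 ]
plate2 [ 0.6192 -0.1607  0.0472]
nestR [ 0.5997 -0.1301  0.0366]
nestS [ 0.5979 -0.2003  0.0381]
tab [ 0.5978 -0.248   0.0673]
wall [ 0.5487 -0.1732  0.0409]
```

View pics/c1.png

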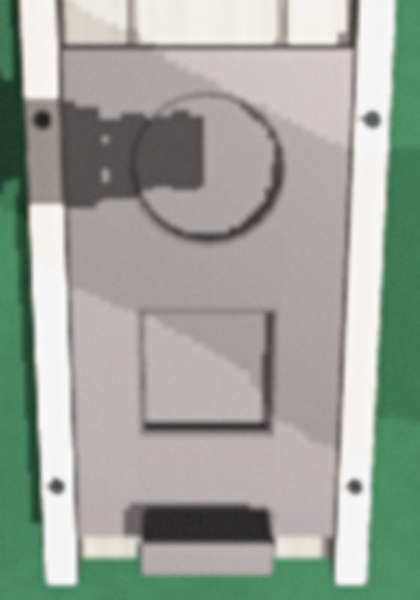

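Run:
```python
from h import *
a=np.load("pics/w1.npz"); c={k:a[k] for k in("K","dist","position","rotation")}
f=lambda L,z:(ray(c,np.array(L)/3-1/3+np.array([250,150]),z)[:,:2]*1000).round(1)
print("sq",f([(141,311),(273,311),(273,432),(141,432)],.045), f([(141,311),(273,311),(273,432),(141,432)],.045).mean(0))
R=f([(133,166),(283,166),(208,92),(208,242)],.045);print("rd",R,R[0]/2+R[1]/2,R[2]/2+R[3]/2)
print("front",f([(62,46),(352,46)],.045),"rear",f([(78,536),(333,536)],.045))
print("tabtop",f([(142,542),(273,542),(273,575),(142,575)],.069))
print("walls out",f([(46,583),(367,583),(23,40),(395,40)],.04))
```

```text
sq [[ 576.6 -175.3]
 [ 620.3 -175.2]
 [ 621.2 -219.2]
 [ 576.  -219.2]] [ 598.525 -197.225]
rd [[ 574.7 -126.4]
 [ 622.5 -126.4]
 [ 598.5 -102.9]
 [ 598.7 -151.5]] [ 598.6 -126.4] [ 598.6 -127.2]
front [[553.5 -88.8]
 [642.9 -88.7]] rear [[ 553.1 -259.5]
 [ 643.2 -259.5]]
tabtop [[ 577.1 -247.4]
 [ 620.2 -247.4]
 [ 620.5 -259.8]
 [ 576.9 -259.8]]
walls out [[ 540.3 -281.8]
 [ 657.  -281.8]
 [ 540.8  -87.4]
 [ 656.9  -87.3]]
```

```bash
cat >> h.py <<'E'
Y=np.pi/2
def lant(save=None):
    p,d,c=cam("wrist"); 
    if save: cv2.imwrite(save,p[:,:,::-1])
    m=cv2.morphologyEx(redmask(p),cv2.MORPH_CLOSE,np.ones((7,7)))
    v,u=np.mgrid[:480,:640]
    un=cv2.undistortPoints(np.stack([u,v],-1).reshape(-1,1,2).astype(float),c["K"],c["dist"]).reshape(480,640,2)
    X=(np.dstack([un,np.ones((480,640))])*d[...,None])@c["rotation"].T+c["position"]
    out=[]
    zc=np.median(X[...,2][m>0])
    for ct in cv2.findContours(((X[...,2]>.0225)&(m>0)).astype(np.uint8),cv2.RETR_EXTERNAL,cv2.CHAIN_APPROX_NONE)[0]:
        if cv2.contourArea(ct)<700: continue
        mm=np.zeros((480,640),np.uint8); cv2.drawContours(mm,[ct],-1,1,-1); z=float(np.median(X[...,2][mm>0]))
        zz=.026 if z<.04 else .059
        w=(ray(c,cv2.convexHull(ct).reshape(-1,2),zz)[:,:2]*1000).astype(np.float32)
        r=cv2.minAreaRect(w); e=cv2.minEnclosingCircle(w)
        out.append(np.round([z*1000,*r[0],*r[1],r[2],*e[0],e[1]],1))
    return [o for o in out if max(o[3:5])<50]
E
python3 - <<'E'
from h import *
movep((.455,-.080,.251),down(Y)); sleep(.3)
L=lant(); print(L)
r=min(L,key=lambda o:abs(o[2]+77)); x,y=r[1]/1000,r[2]/1000
command_gripper(.065)
movep((x,y,.09),down(Y)); print(move_l((x,y,.038),feed=.1,until_force=15))
command_gripper(.03,25); s=sense(); print(s["position"],s["finger_gap"],s["gripper_force"],s["wrist_force"])
command_gripper(.065); move_l((x,y,.09),feed=.15)
movep((.455,-.080,.251),down(Y)); sleep(.3); print(lant("pics/r1.png"),sense()["time_s"])
E
```

```text
[array([ 26.5, 458.7, -77.2,  41.7,  42. ,  89.9, 458.7, -77.2,  21.5]), array([ 26.3, 434.8,  27.6,  39.4,  39.4,  76.4, 435.1,  27.7,  26.8])]
False
[ 0.45928222 -0.07723751  0.03890363] 0.04309744830372313 24.593019783496857 [-0.98393298  1.37709044  5.89835155]
[array([ 26.6, 459.7, -77.4,  41.6,  41.9,  90. , 460.2, -77.4,  21.8]), array([ 26.2, 434.8,  27.5,  39.2,  39.4,  76.5, 434.2,  27.4,  26.7])] 9.0417
```

```bash
cat >> h.py <<'E'
def grasp(x,y,yaw):
    command_gripper(.065); movep((x,y,.09),down(yaw)); move_l((x,y,.038),feed=.1,until_force=15)
    command_gripper(.03,25); print("gap",sense()["finger_gap"]); move_l((x,y,.12),feed=.2)
def place(x,y):
    movep((x,y,.11),down(Y)); sleep(.2)
    for dx,dy in [(0,0),(0,.0012),(0,-.0012),(.0012,0),(-.0012,0),(.0012,.0012),(-.0012,-.0012),(.0012,-.0012),(-.0012,.0012)]:
        move_l((x+dx,y+dy,.084),feed=.15)
        hit=move_l((x+dx,y+dy,.0715),feed=.03,until_force=6); s=sense()
        print(dx,dy,hit,s["position"].round(4),s["wrist_force"].round(1))
        if s["position"][2]<.0745: return True
    return False
E
python3 - <<'E'
from h import *
grasp(.4593,-.0774,Y)
if place(.598,-.1271):
    command_gripper(.06); move_l((.598,-.1271,.12)); 
    movep((.595,-.13,.27),down(Y)); sleep(.3); print(lant("pics/p1.png"))
print(sense()["time_s"])
E
```

```text
gap 0.04268427886696288
0 0 True [ 0.5981 -0.127   0.0719] [-0.1  1.   5.6]
[array([  59.4,  598.3, -126.3,   43. ,   42.8,    0. ,  598.7, -126. ,
         22.3]), array([ 26.3, 436.1,  27.1,  39.8,  40.8,  76.7, 436.2,  26.4,  26.6])]
14.8917
```

View pics/p1.png

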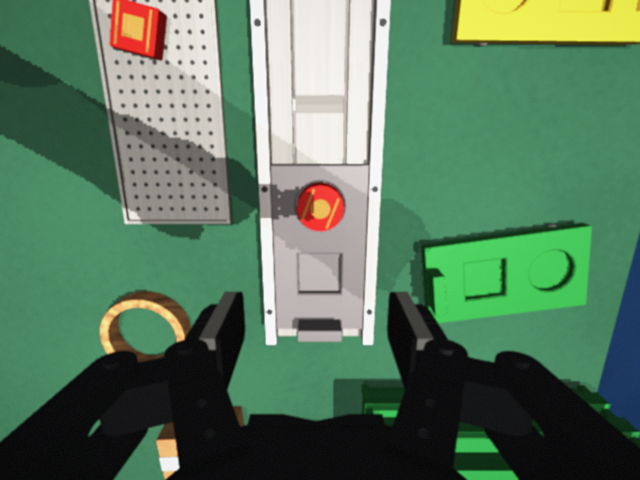

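The round lantern (320,208) sits flat in its pocket, with its top at 59 mm as it should be. Next is the square one.

Run:
```python
from h import *
movep((.432,.095,.251),down(Y)); sleep(.3); L=lant(); print(L)
r=min(L,key=lambda o:abs(o[2]-27)); a=r[5]; assert 60<a<90
x,y=r[1]/1000-.0005,r[2]/1000
grasp(x,y,np.radians(a))
if place(.598,-.1971):
    command_gripper(.06); move_l((.598,-.1971,.12)); 
    movep((.595,-.13,.27),down(Y)); sleep(.3); print(lant("pics/p2.png"))
print(sense()["time_s"])
```

```text
[array([ 26.6, 434.4,  28.8,  39.8,  39.4,  76.8, 434.2,  28.5,  26.6])]
gap 0.039361376218964315
0 0 True [ 0.598  -0.197   0.0717] [-1.2  0.5  5.3]
[array([  59.4,  598.3, -197.2,   39.9,   40.1,   90. ,  598.7, -196.6,
         27.2]), array([  59.4,  599. , -126.2,   42.8,   42.9,   89.9,  598.6, -126.1,
         22.2])]
22.7583
```

View pics/p2.png

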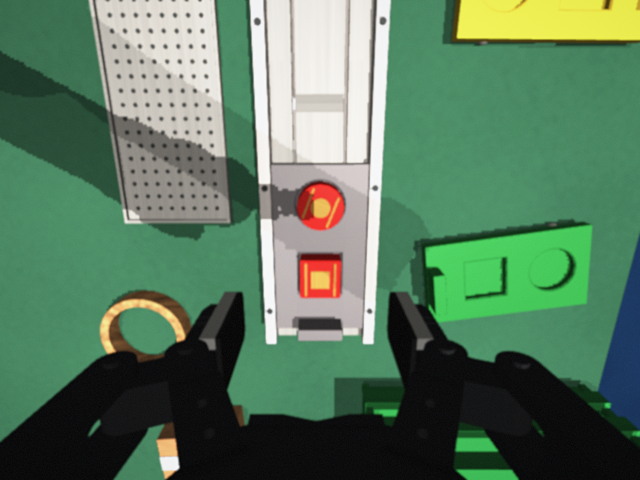

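Both lanterns are seated: tops at 59.4 mm, square at (320,277) and round at (320,207). Now the push.

```bash
cat > push.py <<'E'
from h import *
X=.598;Z=.068
def st(tag):
    s=sense(); print(tag,round(s["time_s"],1),s["position"].round(4),s["wrist_force"].round(1)); return s
E
python3 - <<'E'
from push import *
command_gripper(0.0); movep((X,-.32,.16),down(Y)); move_l((X,-.30,Z),feed=.2); st("low")
print(move_l((X,-.25,Z),feed=.04,until_force=3)); s=st("touch"); y0=s["position"][1]
print("lants",lant())
move_l((X,y0+.02,Z),feed=.03); st("out"); print("lants",lant("pics/q1.png"))
E
```

```text
low 24.9 [ 0.5992 -0.2999  0.0694] [-0.  -0.7  0.1]
True
touch 25.6 [ 0.5981 -0.2714  0.0678] [ 2.  -1.7  0. ]
lants [array([  59.3,  598.6, -198.2,   39.4,   39.5,   89.6,  598.6, -198.2,
         26.9])]
out 26.5 [ 0.5979 -0.2513  0.0677] [-0.3 -1.7  2.6]
lants [array([  63.3,  599. , -178.1,   40.1,   40.8,   90. ,  599.1, -178.2,
         27.8])]
```

View pics/q1.png

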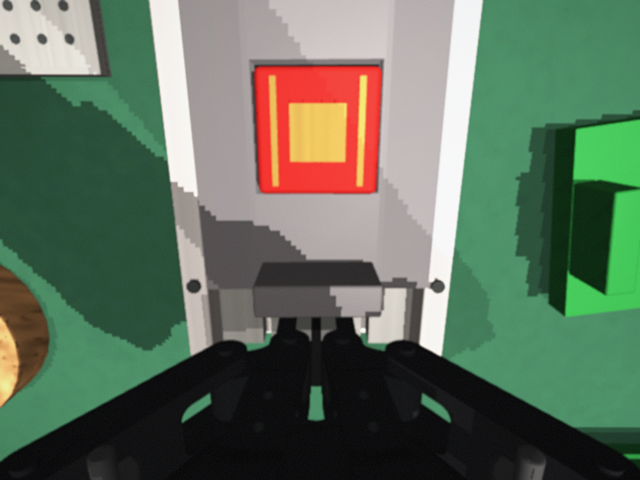

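The square lantern (317,130) is seated, and the carrier rose 4 mm out of the home groove. The fingers are on the tab at about (317,300).

Run:
```python
from push import *
y0=-.2714
move_l((X,y0+.122,Z),feed=.06); st("122"); print(lant())
for k in range(12):
    y=sense()["position"][1]
    if y>y0+.228: break
    hit=move_l((X,min(y+.05,y0+.23),Z),feed=.025,until_force=3); s=st(hit); L=lant(); z=L[0][0] if L else None; print(s["position"][1]-y0,L)
    if z and z<61.3: print("DROPPED"); break
```

```text
122 28.4 [ 0.5981 -0.1494  0.0681] [-0.5 -0.6  0.2]
[array([ 63.2, 599. , -76.2,  40.2,  40.7,  90. , 598.9, -76.2,  27.8])]
False 30.6 [ 0.598  -0.0994  0.068 ] [-0.6 -2.  -0.4]
0.17204826403380347 [array([ 63.1, 599. , -26.2,  40.2,  40.7,  90. , 599. , -26.3,  27.7])]
True 31.7 [ 0.598  -0.0774  0.0678] [-1.  -1.6  0.5]
0.19403547768651655 [array([ 59.2, 598.6,  -3.3,  39.1,  39.5,  89.8, 598.6,  -3.3,  26.8]), array([ 23.3, 719.4,  29.9,   9.2,  26.6,  14.7, 722.5,  30.7,  13.4])]
DROPPED
```

Run:
```python
from push import *
move_l((X,-.12,Z),feed=.1); move_l((X,-.14,.2),feed=.25); movep((.595,.065,.27),down(Y)); sleep(.4); print(lant("pics/f1.png")); st("end")
```

```text
[array([ 5.930e+01,  5.980e+02, -2.000e-01,  4.010e+01,  4.400e+01,
        1.000e+00,  6.003e+02, -3.000e-01,  2.700e+01]), array([ 59.2, 598.7,  68.8,  43.8,  42.2,  89.9, 598.7,  68.7,  22.2])]
end 34.3 [0.595  0.0644 0.2699] [0.8 0.5 0.2]
```

View pics/f1.png

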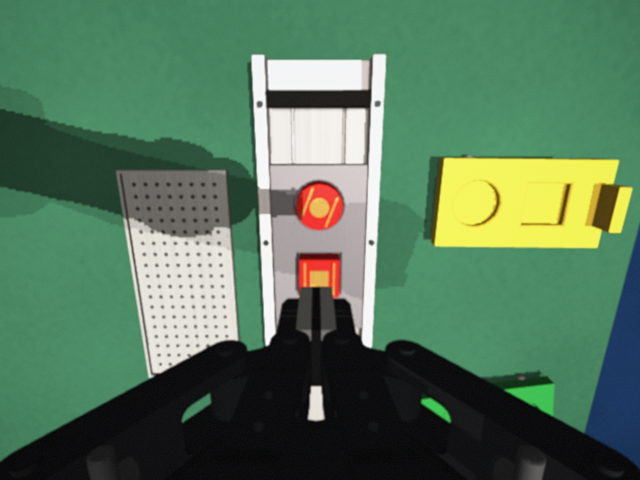

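The carrier is down in the next station. The lanterns are at (320,207) and (320,275), with their tops at 59.2 and 59.3 mm, and the arm is clear of everything.

```bash
python3 -c "
from rig import *
print(finish_job())"
```

```text
the job is handed in; nothing more can be done
None
```

Job handed in after about 34 s of robot time: both lanterns are seated in their pockets, the carrier rests in the next station's notch about 195 mm from its start, and I never touched the glue, tape or carton; no verdict was returned.

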